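Check the bench charger's main toggle by touch

TASK

The pilot lamp of the grey bench charger is dead, so check its long main toggle by touch: put the gripper's fingers against the lever, and if it is off (leaning towards the carrying-handle end) flip it fully over to on (leaning towards the round dial end). If it is already on, just touch it and leave it on, never switching it off on the way. Leave the short stub toggle beside it as it is.

Things in the scene. Friction and masses are not known exactly. Their poses are not given: they have to be found in the camera images.
- charger: Grey charger case, fixed, 260 (x) x 200 (y) x 80 mm high. Origin: centre of underside, on the bench; z up; +x is the dial (on) end, -x the handle (off) end. On its top: bar handle along y at x=-112, 29 high; dial 60 across, 11 high, at x=88; dead lamp x=88 y=70; loose nut 28 across near x=90 y=-72; two steel toggles pivoted at x=0, one at y=50, one at y=-50 (which is which varies).
- main_toggle: Long steel lever, 55 mm, 8 mm thick widening to 15 at the end. Origin: pivot, 86 mm above bench (6 over case top, in a collar 18 wide, 8 high); z along the lever, y the hinge (charger y). Snaps over centre between stops: 0.45 rad from upright to charger -x is off, to +x on; starts either way. Needs about 2.5 N at 40 mm above the pivot to leave a stop, nothing at upright, then jumps over.
- main_toggle_tip (a point): Centre of the end face of the main toggle's lever, 55 mm from its pivot: 24 mm to charger -x of the pivot when off, 24 mm to +x when on; 50 mm above the pivot in both.
- stub_toggle_tip (a point): End of the stub toggle, not to be moved: a like steel lever but 26 mm long and 11 mm thick at its end, pivoted 100 mm from the main toggle along charger y; starts either way. Its tip is 11 mm to one x side of its pivot and 23 mm above it.

How it is judged:
By the outcome, as a careful person would: the job done as asked, in the order asked, and still so for the second after the job is handed in, with the robot touching nothing.
It also fails if it takes over 32 s, if anything falls off the work surface, if the arm or the gripper's body presses on something with over 40 N, if the wrist force passes 120 N, or if a joint passes its speed limit or range.

ROBOT

A 6-joint arm with a two-finger parallel gripper is mounted at the origin on the work surface. World frame = base frame: x ahead of the robot, y to its left, z up, the work surface at z = 0. Lengths are in mm, angles in degrees, forces in N, time in s.
With the tool pointing down it reaches from about 350 to 850 mm from the base axis. Payload 8.1 kg.
Tool frame: the origin (TCP) lies midway between the tips of the shut fingers; the grasp point (between the pads) lies 19 mm behind it; z points along the fingers, y is the line along which they close (so a half turn about z gives the same grasp; the last joint's range is limited). The gripper opens to 85 mm and grips with 20 to 120 N. Pads are 22 mm wide; open, the fingers measure 114 mm over their backs; the gripper's body (76 mm by 85 mm) begins 54 mm behind the grasp point. The pads swing forward as they close: fully open they stand 13 mm farther back than shut.
Start: joints at [-74.221, 7.471, 85.268, -0, 87.261, -4.893], TCP at [211.834, -561.366, 231.292] pointing down, gripper open.
Joint ranges: [-169.43, 169.43], [-51.17, 129.36], [1.28, 143.12], [-76.62, 256.62], [0, 156.53], [-152.29, 152.29]. Speed limits (degrees/s): [136.94, 136.94, 159.86, 180, 180, 180].

INTERFACE

Orientations are given as [roll, pitch, yaw] about the fixed x, y, z axes, in that order (R = Rz(yaw) Ry(pitch) Rx(roll)).
In Python, from bench import r gives the robot as it stands. The module is installed in compiled form; this text tells all that it offers.
- The arm moves only by the tool jog_arm, never from a script. Its argument "rows" is a list of rows, each a list of 2 entries, a list of its own where there are three numbers: the shift along the tool's x, y, z in mm, then the turn, a rotation vector about the tool's x, y, z in rad. A call has 1 to 10 rows; each row is the pose to reach, as a shift and turn from the pose commanded when the call began, along the tool's axes at that moment; what a row does not reach only later rows make up. A row lasts 1/10 s, in which the tool goes at most 50 mm and 8.59 degrees, less where a joint would pass 70% of its speed; a pose out of reach is approached as far as the arm can. A call with a gripper value outside its range is refused whole. "grip" is the finger opening in mm, from 0 to 85.4, set as the call begins (left out, the last holds). The fingers move at their own pace and stop on an object; "force" is the grip in N (left out, the last holds). Time passes only in rows, so rows that repeat a pose let the fingers close. It gives the time, the measured TCP pose, the force, the opening and the grip force at its end, in the units of the state.
- r.sense(): the state, without advancing time (a new reading comes with each control period).
- r.snapshot(name): name is "scene" or "top" or "wrist"; returns (picture, depth): 420x560x3 uint8, blue, green, red; 420x560 float32, mm along the optical axis (not along the pixel's ray), 0 where there is no reading.
- r.camera_params(name): a dict with "fx", "fy", "cx", "cy" (pixels), "pose" (4x4, takes a point from camera to world coordinates); the wrist camera has in their place "tool_from_camera" (4x4, takes a point from camera to tool coordinates, whose origin is the TCP and whose axes are the flange's). Camera axes: x right, y down, z forward; pixel columns grow to the right and rows downward; lengths in mm; the calibration is good to about 2 mm. A picture is of the moment at which its call begins: read the wrist's pose just before it. camera_params takes no time and is no camera call.
- r.hand_in(): hands the job in; it is judged then, once.
The state is a dict: "time": time; "joint_pos": joint angles; "qd": joint speeds; "joint_efforts": joint torques, N m; "tool_pos": TCP position; "tcp_rot": TCP orientation; "ft_force": force on the tool from outside, world axes, zero at the start; "wrist_torque": the same for the moment, N m; "finger_gap": finger opening in mm; "grip_force": force on a finger pad.
Only numpy, scipy, OpenCV 4.12 (cv2) and the standard library are available. Lean on these libraries where they do the work, as an engineer would, in place of code of your own. Each camera call takes 0.05 s, during which the arm holds its last target. There are 200 camera calls.

## Working session

There is one attempt and no reset: what is moved stays moved. The work goes in short steps, Python scripts to look and compute and a tool call to move; the robot and the scene stay as the last step left them, time stands still between calls to the robot, and variables do not carry over. Pictures are saved under pics/ and viewed, at most 10 in all, crops included, and the job is handed in when it is done.

Besides the shell and the picture viewer there is one more tool, called after "Request:" as name(argument=value, ...) on one line, values as JSON. jog_arm: Moves the arm, as the interface text tells. Its arguments: {"type":"object","properties":{"rows":{"type":"array"},"grip":{"type":"number"},"force":{"type":"number"}},"required":["rows"]}

```bash
mkdir -p pics
python3 - <<'E'
from bench import r
import cv2,numpy as np
s=r.sense();print(s)
for n in("top","scene"):
    p,d=r.snapshot(n);cv2.imwrite(f"pics/{n}.png",p);np.save(f"{n}_d.npy",d);c=r.camera_params(n);print(c)
print(r.camera_params("wrist"))
E
```

```text
{'time': 0.0, 'joint_pos': array([-7.42198417e+01,  7.51337639e+00,  8.53273415e+01, -2.90468895e-04,
        8.72610160e+01, -4.89433619e+00]), 'qd': array([ 0.040455  ,  0.05696473,  0.04834132, -0.00294341, -0.09458718,
        0.02141639]), 'joint_efforts': array([-7.15083734e-04, -5.69404149e+01, -5.00549769e+01, -2.99053481e-04,
        1.49247417e-02, -3.33384503e-05]), 'tool_pos': array([ 211.69766659, -560.84859656,  230.28104583]), 'tcp_rot': array([-1.79898612e+02, -8.39071971e-03,  2.06745013e+01]), 'ft_force': array([ 0.29246208,  0.00498036, -0.82804438]), 'wrist_torque': array([ 0.00605155,  0.00639163, -0.00242927]), 'grip_force': 0.0, 'finger_gap': 85.21858096731302}
{'fx': 406.58517301878027, 'fy': 406.58517301878027, 'cx': 279.2529255659097, 'cy': 203.79775186088094, 'pose': array([[-2.81085615e-02, -9.91896702e-01,  1.23898511e-01,
         4.96542321e+02],
       [-9.99604206e-01,  2.77482710e-02, -4.63296810e-03,
         6.41536808e+01],
       [ 1.15745632e-03, -1.23979699e-01, -9.92284080e-01,
         7.43087025e+02],
       [ 0.00000000e+00,  0.00000000e+00
[... 263 characters left out ...]
e-01, -6.64001386e-01,  6.14599261e-01,
        -3.68800230e+02],
       [-1.74864575e-02, -6.85192514e-01, -7.28152074e-01,
         6.03466659e+02],
       [ 0.00000000e+00,  0.00000000e+00,  0.00000000e+00,
         1.00000000e+00]])}
{'fx': 359.5881648063885, 'fy': 359.5881648063885, 'cx': 284.218924417795, 'cy': 212.91307411899697, 'tool_from_camera': array([[ 1.40843441e-03, -9.47779489e-01, -3.18923277e-01,
         8.17272176e+01],
       [ 9.99998829e-01,  1.14388585e-03,  1.01680009e-03,
        -3.59382261e-02],
       [-5.98890448e-04, -3.18924335e-01,  9.47779990e-01,
        -1.42740247e+02],
       [ 0.00000000e+00,  0.00000000e+00,  0.00000000e+00,
         1.00000000e+00]])}
```

View pics/top.png

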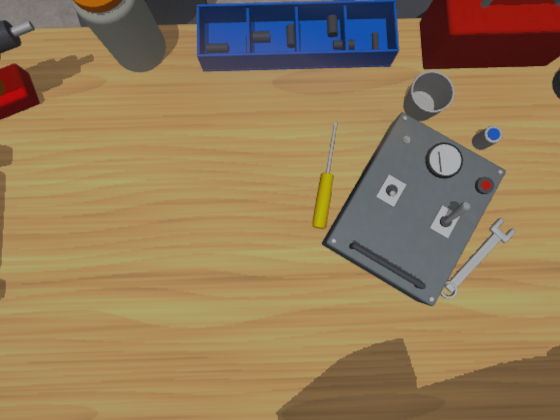

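View pics/scene.png

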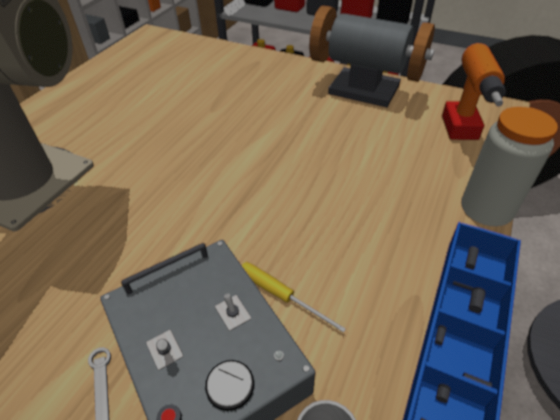

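The top view shows the charger at right: handle at (388,265), dial at (445,160). The long lever has its base at (446,222) and tip at (465,205), and the stub is at (392,190). In the scene view the long lever is at (163,345), seen end-on. Next I'll measure with depth.

```bash
cat > h.py <<'E'
import numpy as np,cv2
from bench import r
def cloud(c,d,T=None):
    v,u=np.indices(d.shape); T=c.get("pose") if T is None else T
    P=np.stack([(u-c["cx"])/c["fx"]*d,(v-c["cy"])/c["fy"]*d,d,np.ones_like(d)],-1)@T.T
    P=P[...,:3]; P[d<=0]=np.nan; return P
E
python3 - <<'E'
from h import *
np.set_printoptions(precision=1,suppress=True)
C={}
for n in("top","scene"): C[n]=cloud(r.camera_params(n),np.load(n+"_d.npy"))
P=C["top"]
m=(abs(P[...,2]-80)<5); m[:, :320]=0; m[:90]=0
k,l,st,_=cv2.connectedComponentsWithStats(m.astype(np.uint8)); i=1+st[1:,4].argmax()
q=P[l==i][:,:2].astype(np.float32); (cx,cy),sz,a=cv2.minAreaRect(q); print("rect",cx,cy,sz,a,"z",np.median(P[l==i][:,2]))
# axes: +x from handle px to dial px
dial=P[160,445];han=P[265,388];print(dial,han)
b=cv2.boxPoints(((cx,cy),sz,a)); e=[b[1]-b[0],b[2]-b[1]]; e=max(e,key=np.linalg.norm); e/=np.linalg.norm(e)
if e@(dial-han)[:2]<0:e=-e
yaw=np.degrees(np.arctan2(e[1],e[0]));print("yaw",yaw)
R=np.array([[e[0],e[1]],[-e[1],e[0]]])
for n in C:
    Q=C[n].copy();Q[...,:2]=(Q[...,:2]-[cx,cy])@R.T
    for s in(50,-50):
        mm=(abs(Q[...,0])<45)&(abs(Q[...,1]-s)<25)&(Q[...,2]>93)&(Q[...,2]<160)
        pts=Q[mm];o=pts[pts[:,2].argsort()[::-1]];print(n,s,len(o));print(o[:8]);
        for z0 in range(92,150,8):
            w=o[(o[:,2]>=z0)&(o[:,2]<z0+8)]
            if len(w):print(z0,w.mean(0),len(w))
    for nm,X,Y in(("lamp",88,70),("nut",88,-70)):
        w=Q[(abs(Q[...,0]-X)<18)&(abs(Q[...,1]-Y)<18)&(Q[...,2]>85)&(Q[...,2]<130)];print(nm,len(w),w.mean(0) if len(w) else 0)
P=r.snapshot("top")[0];cv2.imwrite("pics/crop.png",cv2.resize(P[100:310,310:530],None,fx=2.7,fy=2.7,interpolation=2))
E
```

```text
rect 570.136474609375 -165.4791259765625 (200.0452117919922, 260.0381774902344) 57.52880859375 z 80.3325419489612
[ 642.6 -212.4   91.2] [ 475.9 -104.   108.5]
yaw -32.471195
top 50 44
[[ -8.2  47.7 112.6]
 [-10.9  46.1 112.3]
 [ -7.5  49.7 112.1]
 [ -8.9  49.  112.1]
 [-11.9  54.3 111.5]
 [-11.5  47.3 111.5]
 [ -8.8  52.3 111.2]
 [-15.1  50.5 111. ]]
92 [-0.9 51.9 96. ] 5
100 [ -8.5  52.8 105.4] 10
108 [-10.1  50.2 110.1] 29
top -50 207
[[ 19.4 -47.9 139.5]
 [ 19.1 -50.1 138.8]
 [ 19.  -46.9 138.5]
 [ 18.  -51.  138.1]
 [ 22.  -49.  138.1]
 [ 16.7 -51.8 137.8]
 [ 20.2 -51.7 137.8]
 [ 18.9 -52.5 137.7]]
92 [  1.1 -49.4  96.5] 15
100 [  4.3 -48.5 103.6] 22
108 [  7.6 -48.3 111.5] 28
116 [ 11.3 -48.2 120.1] 35
124 [ 15.  -47.8 128.5] 37
132 [ 20.7 -49.2 135.6] 70
lamp 35 [86.9 70.3 87.9]
nut 243 [ 83.3 -75.2  91. ]
scene 50 112
[[ -8.6  46.8 112.9]
 [-10.5  50.7 112. ]
 [ -9.1  49.9 111.9]
 [ -8.5  48.1 111.9]
 [ -8.6  51.2 111.5]
 [-11.   47.8 111.3]
 [ -7.5  47.5 111.2]
 [-10.3  49.  111.1]]
92 [-1.3 48.1 96.6] 32
100 [ -5.4  47.9 104.3] 42
108 [ -9.2  48.7 110.1] 38
scene -50 130
[[ 20.7 -46.7 139.2]
 [ 20.3 -54.  138.9]
 [ 21.1 -48.1 138.9]
 [ 20.8 -53.  138.7]
 [ 19.7 -47.6 138.6]
 [ 17.7 -50.6 138.4]
 [ 21.3 -49.6 138.2]
 [ 22.9 -53.9 138.2]]
124 [ 25.2 -51.4 130.5] 20
132 [ 22.5 -51.2 136. ] 110
lamp 60 [88.8 68.2 88.5]
nut 320 [ 81.5 -75.3  91.9]
```

View pics/crop.png

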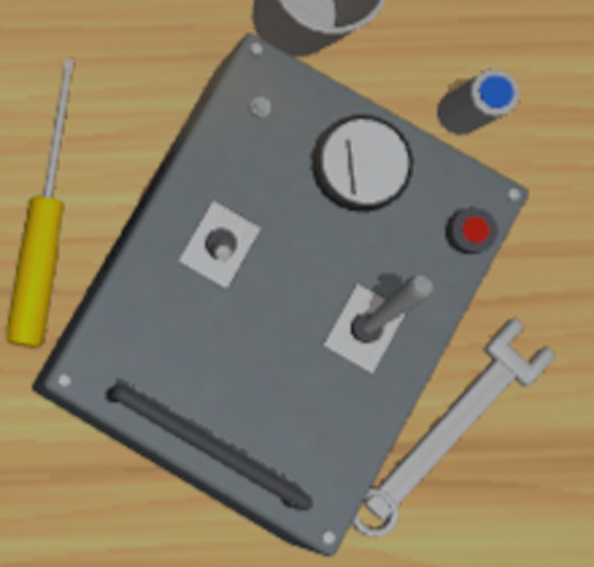

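The main toggle sits at charger y=-50 and leans towards the dial, so it is on (tip at x≈+21, z≈137). I'll touch it from the handle side, pushing only towards the on stop, with the fingers shut.

Request:
jog_arm(rows=[[[10,-6,0],[0,0,-0.02]],[[35,-21,0],[0,0,-0.06]],[[70,-43,0],[0,0,-0.12]],[[105,-64,0],[0,0,-0.18]],[[140,-86,0],[0,0,-0.24]],[[175,-107,0],[0,0,-0.3]],[[210,-129,0],[0,0,-0.36]],[[245,-150,0],[0,0,-0.42]],[[280,-172,0],[0,0,-0.48]],[[315,-193,0],[0,0,-0.54]]], grip=0, force=40)

```text
time: 1.15
tool_pos: [439.2, -267.3, 231.3]
tcp_rot: [180.0, -0.0, 51.8]
ft_force: [1.2, -0.6, 0.4]
finger_gap: -0.2
grip_force: 0.0
```

Request:
jog_arm(rows=[[[30,0,0],[0,0,-0.05]],[[58,-1,0],[0,0,-0.1]],[[82,-1,0],[0,0,-0.103]],[[100,-1,0],[0,0,-0.103]],[[109,-1,0],[0,0,-0.103]],[[109,-1,0],[0,0,-0.103]],[[109,-1,0],[0,0,-0.103]],[[109,-1,0],[0,0,-0.103]]])

```text
time: 1.95
tool_pos: [504.8, -184.2, 231.3]
tcp_rot: [-180.0, 0.0, 57.5]
ft_force: [-0.4, -0.1, 0.1]
finger_gap: -0.0
grip_force: 0.0
```

Run:
```python
from h import *
from scipy.spatial.transform import Rotation as Ro
np.set_printoptions(precision=1,suppress=True)
s=r.sense();c=r.camera_params("wrist");p,d=r.snapshot("wrist");cv2.imwrite("pics/w1.png",p)
T=np.eye(4);T[:3,:3]=Ro.from_euler("xyz",s["tcp_rot"],degrees=True).as_matrix();T[:3,3]=s["tool_pos"]
P=cloud(c,d,T@c["tool_from_camera"])
print(s["tool_pos"],s["tcp_rot"],s["ft_force"])
e=np.array([.8437,-.5369]);R=np.array([[e[0],e[1]],[-e[1],e[0]]])
Q=P.copy();Q[...,:2]=(P[...,:2]-[570.1,-165.5])@R.T
print("tcp in charger",R@(s["tool_pos"][:2]-[570.1,-165.5]))
o=Q[(abs(Q[...,0])<45)&(abs(Q[...,1]+50)<25)&(Q[...,2]>93)&(Q[...,2]<160)]
for z0 in range(92,150,8):
    w=o[(o[:,2]>=z0)&(o[:,2]<z0+8)]
    if len(w):print(z0,w.mean(0),w.min(0),w.max(0),len(w))
n=Q[(Q[...,2]<175)&(Q[...,2]>150)]
```

```text
[ 504.8 -184.2  231.3] [-180.     0.    57.5] [-0.4 -0.1  0.1]
tcp in charger [-45.1 -50.8]
92 [  1.7 -48.6  96.8] [ -0.9 -53.9  93.3] [  8.7 -45.2  99.9] 57
100 [  4.7 -48.2 104.3] [  1.5 -54.6 100.1] [ 12.5 -44.7 107.8] 73
108 [  7.9 -48.2 111.9] [  4.6 -55.1 108.1] [ 16.  -44.2 115.9] 95
116 [ 11.2 -47.9 119.9] [  7.4 -55.7 116.1] [ 19.7 -43.5 124. ] 119
124 [ 14.9 -47.5 128.4] [ 10.3 -55.7 124. ] [ 24.7 -42.8 132. ] 153
132 [ 20.7 -49.3 135.3] [ 14.  -56.2 132.1] [ 28.5 -42.7 139.2] 311
```

View pics/w1.png

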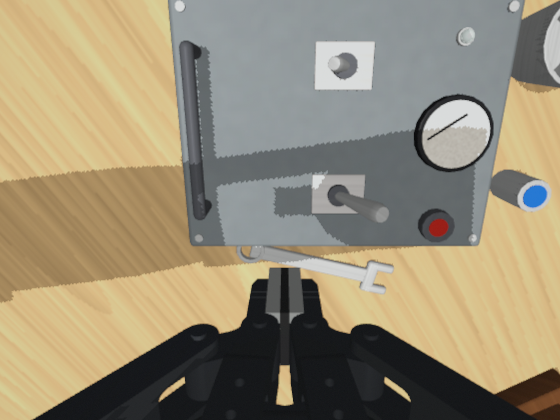

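The wrist view shows the lever running from its base at (338,195) to its tip at (378,213), towards the dial, so it is on. Next I descend on the handle side, then do a guarded approach.

Request:
jog_arm(rows=[[[0,0,10],[0,0,0]],[[0,0,30],[0,0,0]],[[0,0,55],[0,0,0]],[[0,0,78],[0,0,0]],[[0,0,96],[0,0,0]],[[0,0,106],[0,0,0]],[[0,0,109],[0,0,0]],[[0,0,109],[0,0,0]],[[0,0,109],[0,0,0]]])

```text
time: 2.9
tool_pos: [506.0, -183.9, 123.4]
tcp_rot: [179.9, -0.0, 57.5]
ft_force: [0.2, -1.1, 0.3]
finger_gap: -0.2
grip_force: 0.0
```

Request:
jog_arm(rows=[[[0,3,0],[0,0,0]],[[0,6,0],[0,0,0]],[[0,10,0],[0,0,0]],[[0,14,0],[0,0,0]],[[0,18,0],[0,0,0]],[[0,21,0],[0,0,0]],[[0,23,0],[0,0,0]],[[0,24,0],[0,0,0]],[[0,24,0],[0,0,0]]])

```text
time: 3.8
tool_pos: [525.6, -196.4, 122.2]
tcp_rot: [-180.0, 0.0, 57.5]
ft_force: [-1.0, -0.3, -0.4]
finger_gap: 0.2
grip_force: 0.0
```

Request:
jog_arm(rows=[[[0,2,0],[0,0,0]],[[0,4,0],[0,0,0]],[[0,6,0],[0,0,0]],[[0,8,0],[0,0,0]],[[0,8,0],[0,0,0]]])

```text
time: 4.3
tool_pos: [532.6, -200.9, 122.4]
tcp_rot: [180.0, -0.0, 57.5]
ft_force: [-0.5, -0.3, -0.2]
finger_gap: -0.4
grip_force: 0.0
```

Request:
jog_arm(rows=[[[0,1,0],[0,0,0]],[[0,2,0],[0,0,0]],[[0,3,0],[0,0,0]],[[0,3,0],[0,0,0]],[[0,3,0],[0,0,0]]])

```text
time: 4.8
tool_pos: [534.9, -202.3, 122.3]
tcp_rot: [-180.0, -0.0, 57.5]
ft_force: [0.2, -0.0, -0.2]
finger_gap: -0.1
grip_force: 0.0
```

Request:
jog_arm(rows=[[[0,1,0],[0,0,0]],[[0,2,0],[0,0,0]],[[0,3,0],[0,0,0]],[[0,3,0],[0,0,0]],[[0,3,0],[0,0,0]]])

```text
time: 5.3
tool_pos: [537.3, -203.9, 122.2]
tcp_rot: [-180.0, 0.0, 57.5]
ft_force: [0.2, -0.5, -0.3]
finger_gap: -0.0
grip_force: 0.0
```

Request:
jog_arm(rows=[[[0,1,0],[0,0,0]],[[0,2,0],[0,0,0]],[[0,2,0],[0,0,0]],[[0,2,0],[0,0,0]]])

```text
time: 5.7
tool_pos: [539.1, -205.0, 122.3]
tcp_rot: [-180.0, -0.0, 57.5]
ft_force: [0.5, -0.1, 1.2]
finger_gap: -0.2
grip_force: 0.0
```

Request:
jog_arm(rows=[[[0,1,0],[0,0,0]],[[0,2,0],[0,0,0]],[[0,3,0],[0,0,0]],[[0,3,0],[0,0,0]],[[0,3,0],[0,0,0]]])

```text
time: 6.2
tool_pos: [541.6, -206.6, 122.3]
tcp_rot: [-180.0, -0.0, 57.5]
ft_force: [0.6, -0.1, -0.6]
finger_gap: -0.1
grip_force: 0.0
```

Request:
jog_arm(rows=[[[0,1,0],[0,0,0]],[[0,2,0],[0,0,0]],[[0,2,0],[0,0,0]],[[0,2,0],[0,0,0]]])

```text
time: 6.6
tool_pos: [543.3, -207.7, 122.3]
tcp_rot: [-180.0, 0.0, 57.5]
ft_force: [-0.1, -0.5, -0.0]
finger_gap: 0.5
grip_force: 0.0
```

TCP is now at charger x≈0. Continuing in small steps.

Request:
jog_arm(rows=[[[0,1,0],[0,0,0]],[[0,2,0],[0,0,0]],[[0,2,0],[0,0,0]],[[0,2,0],[0,0,0]]])

```text
time: 7.0
tool_pos: [544.2, -208.3, 122.1]
tcp_rot: [-179.9, 0.0, 57.5]
ft_force: [-5.6, 4.0, 2.9]
finger_gap: -0.0
grip_force: 3.2
```

Run:
```python
from h import *
p,d=r.snapshot("wrist");q,_=r.snapshot("scene")
a=cv2.resize(p[100:330,180:440],(520,460));b=cv2.resize(q[260:400,80:240],(280,245))
o=np.zeros((460,800,3),np.uint8);o[:,:520]=a;o[:245,520:]=b;cv2.imwrite("pics/w2.png",o);print(r.sense()["ft_force"])
```

```text
[-4.80859651  2.6223413   2.77843204]
```

View pics/w2.png

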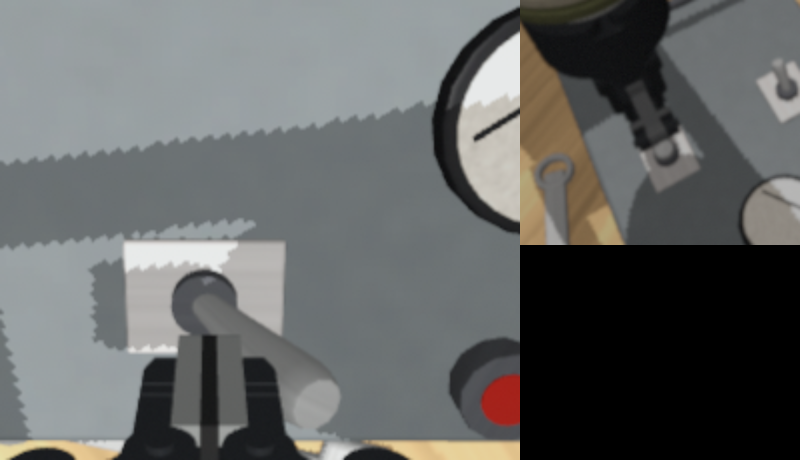

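The fingers are against the lever: about 6 N at the stop, where an "on" lever should be, and the wrist view still shows it leaning towards the dial. Now I back off the way I came, then go up.

Request:
jog_arm(rows=[[[0,-3,0],[0,0,0]],[[0,-10,0],[0,0,0]],[[0,-20,0],[0,0,0]],[[0,-30,0],[0,0,0]],[[0,-38,0],[0,0,0]],[[0,-42,0],[0,0,0]],[[0,-42,0],[0,0,0]],[[0,-42,0],[0,0,0]]])

```text
time: 7.9
tool_pos: [509.7, -186.3, 122.5]
tcp_rot: [180.0, -0.0, 57.5]
ft_force: [0.4, 0.7, 0.3]
finger_gap: -0.0
grip_force: 0.0
```

Request:
jog_arm(rows=[[[0,0,-10],[0,0,0]],[[0,0,-30],[0,0,0]],[[0,0,-55],[0,0,0]],[[0,0,-78],[0,0,0]],[[0,0,-96],[0,0,0]],[[0,0,-106],[0,0,0]],[[0,0,-109],[0,0,0]],[[0,0,-109],[0,0,0]],[[0,0,-109],[0,0,0]]])

```text
time: 8.8
tool_pos: [509.0, -186.0, 230.1]
tcp_rot: [-179.9, 0.0, 57.5]
ft_force: [-0.0, 0.7, -0.2]
finger_gap: 0.2
grip_force: 0.0
```

Run:
```python
from h import *
from scipy.spatial.transform import Rotation as Ro
np.set_printoptions(precision=1,suppress=True)
s=r.sense();c=r.camera_params("wrist");p,d=r.snapshot("wrist")
T=np.eye(4);T[:3,:3]=Ro.from_euler("xyz",s["tcp_rot"],degrees=True).as_matrix();T[:3,3]=s["tool_pos"]
Q=cloud(c,d,T@c["tool_from_camera"])
e=np.array([.8437,-.5369]);R=np.array([[e[0],e[1]],[-e[1],e[0]]])
Q[...,:2]=(Q[...,:2]-[570.1,-165.5])@R.T
print(s["tool_pos"],s["ft_force"])
for y,z in((-50,132),(50,106)):
    o=Q[(abs(Q[...,0])<45)&(abs(Q[...,1]-y)<25)&(Q[...,2]>z)&(Q[...,2]<150)];print(o.mean(0),len(o))
```

```text
[ 509.  -186.   230.1] [-0.   0.7 -0.2]
[ 20.7 -49.2 135.2] 316
[ -9.8  49.5 109.2] 201
```

The main toggle is still on, the stub hasn't moved, and the arm is clear.

```bash
python3 -c "
from bench import r
print(r.hand_in())"
```

```text
the job is handed in; nothing more can be done
None
```

The main toggle was already on: I touched it from the handle side with about 6 N against its on stop and left it on, the stub did not move, and the job was handed in at about 9 s with the arm clear.

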